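# Start the clamp screw in the board jig

### The job

Take the round-knobbed clamp screw (the one with the cross pin, not the hexagon-headed dowel) from the rack and set it down upright in the threaded boss of the jig, with the rib on its knob square to the two ribs on the boss. Turn it backward (anticlockwise seen from above), letting it ride up the thread, until it drops off the thread end, let it settle there, then turn it forward (clockwise) one full turn. Finish while still gripping the knob, holding the started screw upright and still; leave the dowel, the jar of paste and the solder reel alone.

Things in the scene. Friction and masses are not known exactly. Their poses are not given: they have to be found in the camera images.
- jig: Fixed aluminium plate 105x190x8 mm with an upright round steel boss (41 mm across, rim 54 mm above the worktop), a circuit board strip beside it. Origin: on the boss axis, at worktop height; z up. The boss is open on top: 30 mm across at the rim, 18 mm bore within the thread. Two small upright ribs stand outside on the boss at its +x and -x sides, marking the upper thread ends.
- thread_end (a point): Boss axis at the height of the two thread ends, 52 mm above the jig origin; axes as jig. Right-handed thread, two ridges half a turn apart, each 3 mm thick, 16 mm travel per full turn (8 mm from one ridge to the next). Ridges end at the top on the +x and -x sides; the thread is clear for 28 mm below. The screw's cross pin rides on the ridges, with 1.4 mm play between them.
- screw_knob (a point): Centre of the knob of the loose clamp screw (about 90 g), z up its axis. Black fluted round knob 32 mm across, 24 mm high, this point half-way up; thin raised rib across its top along x (half a turn looks the same). Steel shank 16 mm across, down to 75 mm below this point, foot tapered over 6 mm to 9 mm. In the rack it stands on its cross pin. Let go in the boss, it leans a few degrees at most.
- screw_pin (a point): Middle of the screw's cross pin (3.6 mm thick, 27 mm long, along x), on its axis 53 mm below screw_knob. With the rib square to the boss ribs it rests 50 mm above the jig origin; anticlockwise it climbs 4.4 mm per 100 degrees; 10 degrees past the boss ribs it can fall 7 to 8 mm if the grip allows; then clockwise it is drawn under the ridges, 16 mm a turn; the gripper must follow.
- rack: Fixed grey plastic block 50 x 160 x 26 mm, origin at the centre of its underside, z up, with two 18 mm holes at y = -45 and +45 mm; the screw stands in one, the dowel in the other, knob and head above.
- dowel_head (a point): Centre of the hexagon head (28 mm across flats, 18 mm high, steel) of a loose plain steel dowel with a 25 mm collar and no cross pin, standing in the other hole of the rack; to be left there.
- flux_jar: Small loose jar of paste, 39 mm across, 31 mm high, dark lid; origin at the centre of its underside. Leave alone.
- solder_reel: Loose reel of solder, 52 mm across, 29 mm high; origin at the centre of its underside. Leave alone.

How it is judged:
By the outcome, as a careful person would: the job done as asked, in the order asked, and still so for the second after the job is handed in, while the arm keeps its last pose, push and grip.
It also fails if it takes over 72 s, if anything falls off the work surface, if the arm or the gripper's body presses on something with over 40 N, if the wrist force passes 120 N, or if a joint passes its speed limit or range.

### The arm

A 6-joint arm with a two-finger parallel gripper is mounted at the origin on a cart in front of the work surface, level with it; the furniture and walls round the work are solid. World frame = base frame: x ahead of the robot, y to its left, z up, the work surface at z = 0. Lengths are in m, angles in rad, forces in N, time in s.
With the tool pointing down it reaches from about 0.275 to 0.725 m from the base axis. Payload 15.9 kg.
Tool frame: the origin (TCP) lies midway between the tips of the shut fingers; the grasp point (between the pads) lies 19 mm behind it; z points along the fingers, y is the line along which they close (so a half turn about z gives the same grasp; the last joint's range is limited). The gripper opens to 85 mm and grips with 20 to 120 N. Pads are 22 mm wide; open, the fingers measure 114 mm over their backs; the gripper's body (76 mm by 85 mm) begins 54 mm behind the grasp point. The pads swing forward as they close: fully open they stand 13 mm farther back than shut.
Start: joints at [-1.21, 0.213, -0.034, 1.323, 0, 1.571], TCP at [0.177, -0.468, 0.231] pointing down, gripper open.
Joint ranges: [-2.98, 2.98], [-0.74, 1.72], [-1.14, 1.35], [-2.1, 2.04], [-1.57, 1.44], [-3.14, 3.14]. Speed limits (rad/s): [1.89, 1.89, 2.39, 2.57, 3.14, 3.14].

### API

Orientations are given as a unit quaternion [x, y, z, w].
In Python, from station import ctrl gives the robot as it stands.
- The arm moves only by the tool drive_tool, never from a script. Its argument "rows" is a list of rows, each an object with "slide": the shift along the tool's x, y, z in m, a list of three; "angular": the turn, a rotation vector about the tool's x, y, z in degrees, a list of three; "claw": the finger opening in m, from 0 to 0.0854. In form: [{"slide": [tx, ty, tz], "angular": [wx, wy, wz], "claw": claw}, ...]. A call has 1 to 20 rows; each row shifts and turns the commanded pose from where the row before left it, along the tool's axes as they then stand; what a row does not reach is not made up. A row lasts 1/8 s, in which the tool goes at most 62.5 mm and 10.7 degrees, less where a joint would pass 70% of its speed; a pose out of reach is approached as far as the arm can. A call with a gripper value outside its range is refused whole. The fingers move at their own pace and stop on an object; the grip force is fixed at half the most. Time passes only in rows, so rows that do not move let the fingers close. It gives the time, the measured TCP pose, the force, the opening and the grip force at its end, in the units of the state.
- ctrl.sense(): the state, without advancing time (a new reading comes with each control period).
- ctrl.read_camera(name): name is "side" or "top" or "wrist"; returns the picture (384x512x3 uint8, red, green, blue); there is no depth.
- ctrl.calibration(name): a dict with "intrinsics" (3x3 intrinsics, pixels), "cam_to_world" (4x4, takes a point from camera to world coordinates); the wrist camera has in their place "mount" (4x4, takes a point from camera to tool coordinates, whose origin is the TCP and whose axes are the flange's). Camera axes: x right, y down, z forward; pixel columns grow to the right and rows downward; lengths in m; the calibration is good to about 2 mm. A picture is of the moment at which its call begins: read the wrist's pose just before it. calibration takes no time and is no camera call.
- ctrl.close_job(): hands the job in; it is judged then, once.
Trained networks look in the newest picture that a camera, given by its name, has taken for a name from the list of things; names that differ only in an ending like _2 or _b are one class to them, and where a whole thing is asked for, a point or a joint stands for the part that bears it (a point fixed in the world has none). Each returns a list of dicts, best first, with "score" (0 to 1); they miss things now and then, are a little off and sometimes report something else, mostly with a low value. They report only what shows in the picture. A call takes as long as a camera call.
- ctrl.boxes_of(camera, query): "extent" ([left, top, right, bottom] in pixels, round what is visible of it).
- ctrl.masks_of(camera, query): "region" (384x512 bool, what is visible of it) and "extent" ([left, top, right, bottom] in pixels, round what is visible of it).
- ctrl.place_of(camera, query): "position" ([column, row] in pixels: a listed point, or the origin of a listed thing).
The state is a dict: "time": time; "q": joint angles; "dq": joint speeds; "joint_torque": joint torques, N m; "tcp_pos": TCP position; "eef_rot": TCP orientation; "ft_force": force on the tool from outside, world axes, zero at the start; "wrist_torque": the same for the moment, N m; "grip_width": opening from 0.0 (shut) to 1.0 (fully open); "gripper_force": force on a finger pad.
Only numpy, scipy, OpenCV 4.12 (cv2) and the standard library are available. Lean on these libraries where they do the work, as an engineer would, in place of code of your own. Each camera call takes 0.05 s, during which the arm holds its last target. There are 200 camera calls.

## Working session

There is one attempt and no reset: what is moved stays moved. The work goes in short steps, Python scripts to look and compute and a tool call to move; the robot and the scene stay as the last step left them, time stands still between calls to the robot, and variables do not carry over. Pictures are saved under pics/ and viewed, at most 10 in all, crops included, and the job is handed in when it is done.

Besides the shell and the picture viewer there is one more tool, called after ">>>" as name([rows], argument=value, ...), one row to a line, values as JSON. drive_tool: Moves the arm, as the interface text tells. Its arguments: {"type":"object","properties":{"rows":{"type":"array"}},"required":["rows"]}

```bash
mkdir -p pics; ls; cat > h.py <<'E'
import numpy as np, cv2
from station import ctrl
from scipy.spatial.transform import Rotation as R
def ray(cam,px,st=None):
    c=ctrl.calibration(cam)
    K=np.array(c["intrinsics"])
    if cam=="wrist":
        st=st or ctrl.sense(); T=np.eye(4); T[:3,:3]=R.from_quat(st["eef_rot"]).as_matrix(); T[:3,3]=st["tcp_pos"]; M=T@np.array(c["mount"])
    else: M=np.array(c["cam_to_world"])
    d=M[:3,:3]@np.linalg.solve(K,[px[0],px[1],1.]); return M[:3,3],d/np.linalg.norm(d)
def atz(r,z): o,d=r; return o+d*(z-o[2])/d[2]
def tri(rs):
    A=sum(np.eye(3)-np.outer(d,d) for o,d in rs); b=sum((np.eye(3)-np.outer(d,d))@o for o,d in rs)
    p=np.linalg.solve(A,b); return p,[np.linalg.norm(np.cross(p-o,d)) for o,d in rs]
def proj(cam,P,st=None):
    c=ctrl.calibration(cam);K=np.array(c["intrinsics"])
    if cam=="wrist":
        st=st or ctrl.sense(); T=np.eye(4); T[:3,:3]=R.from_quat(st["eef_rot"]).as_matrix(); T[:3,3]=st["tcp_pos"]; M=T@np.array(c["mount"])
    else: M=np.array(c["cam_to_world"])
    q=np.linalg.inv(M)@np.append(P,1); q=K@q[:3]; return q[:2]/q[2]
def save(cam,name):
    im=ctrl.read_camera(cam); cv2.imwrite(f"pics/{name}.png",im[:,:,::-1]); return im
E
python3 - <<'E'
from h import *
np.set_printoptions(precision=4,suppress=True)
s=ctrl.sense();print(s)
ims=[save(c,c+"0") for c in("top","side")]
cv2.imwrite("pics/both0.png",cv2.resize(np.vstack(ims)[:,:,::-1],(400,600)))
for n in("screw_knob","dowel_head","thread_end","jig","rack","screw_pin","flux_jar","solder_reel"):
    L=[]
    for c in("top","side"):
        r=ctrl.place_of(c,n); print(n,c,[(np.round(x["position"],1),round(x["score"],2)) for x in r[:3]])
        if r: L.append(ray(c,r[0]["position"]))
    if len(L)==2: print("  ",*tri(L))
for c in("top","side","wrist"): print(c,ctrl.calibration(c))
E
```

```text
pics
{'time': 0.0, 'q': array([-1.21  ,  0.2133, -0.035 ,  1.3235,  0.    ,  1.5708]), 'dq': array([ 0.0003, -0.0013, -0.0009,  0.0004, -0.0004, -0.0003]), 'joint_torque': array([  0.0052, -68.6162,  48.7123,   0.0175,   0.0002,  -0.    ]), 'tcp_pos': array([ 0.1764, -0.4675,  0.2308]), 'eef_rot': array([ 0.9838,  0.1794, -0.0001, -0.0005]), 'ft_force': array([-0.5816,  0.4681, -0.2691]), 'wrist_torque': array([-0.0232, -0.0276, -0.0419]), 'gripper_force': 0.0, 'grip_width': 0.9978083321604106}
screw_knob top [(array([198.2, 203.3]), 0.54), (array([160.4, 155.3]), 0.23)]
screw_knob side [(array([232. , 227.3]), 0.77)]
   [0.5101 0.2047 0.0879] [np.float64(0.0012468047185030186), np.float64(0.0012468047185031454)]
dowel_head top [(array([239.1, 206.2]), 0.56)]
dowel_head side [(array([258.4, 203.8]), 0.86), (array([232. , 249.6]), 0.55)]
   [0.496  0.1132 0.0824] [np.float64(0.00594382745075959), np.float64(0.005943827450759638)]
thread_end top [(array([375.3, 202.3]), 0.7), (array([162.5, 157.2]), 0.22)]
thread_end side []
jig top [(array([367.4, 206.2]), 0.59)]
jig side [(array([292
[... 1231 characters left out ...]
 ,  0.    ,  0.    ,  1.    ]])}
side {'intrinsics': array([[369.106 ,   0.    , 254.6097],
       [  0.    , 369.106 , 191.5126],
       [  0.    ,   0.    ,   1.    ]]), 'cam_to_world': array([[-0.9293, -0.2189,  0.2975,  0.2626],
       [-0.369 ,  0.5844, -0.7227,  0.6851],
       [-0.0157, -0.7814, -0.6238,  0.6093],
       [ 0.    ,  0.    ,  0.    ,  1.    ]])}
wrist {'intrinsics': array([[304.1306,   0.    , 262.5866],
       [  0.    , 304.1306, 187.3779],
       [  0.    ,   0.    ,   1.    ]]), 'mount': array([[-0.0004, -0.9469, -0.3215,  0.0831],
       [ 1.    , -0.0004, -0.0002,  0.    ],
       [ 0.0001, -0.3215,  0.9469, -0.1436],
       [ 0.    ,  0.    ,  0.    ,  1.    ]])}
```

View pics/both0.png

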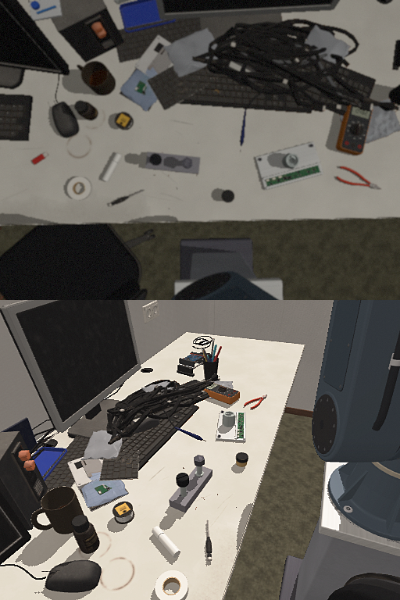

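>>> drive_tool([
  {"slide": [0.0406,-0.0144,0.002],"angular": [0,0,0],"claw": 0.085},
  {"slide": [0.0406,-0.0144,0.002],"angular": [0,0,0],"claw": 0.085},
  {"slide": [0.0406,-0.0144,0.002],"angular": [0,0,0],"claw": 0.085},
  {"slide": [0.0406,-0.0144,0.002],"angular": [0,0,0],"claw": 0.085},
  {"slide": [0.0406,-0.0144,0.002],"angular": [0,0,0],"claw": 0.085},
  {"slide": [0.0406,-0.0144,0.002],"angular": [0,0,0],"claw": 0.085},
  {"slide": [0.0406,-0.0144,0.002],"angular": [0,0,0],"claw": 0.085},
  {"slide": [0.0406,-0.0144,0.002],"angular": [0,0,0],"claw": 0.085},
  {"slide": [0.0406,-0.0144,0.002],"angular": [0,0,0],"claw": 0.085},
  {"slide": [0.0406,-0.0144,0.002],"angular": [0,0,0],"claw": 0.085},
  {"slide": [0,0,0],"angular": [0,0,0],"claw": 0.085},
  {"slide": [0,0,0],"angular": [0,0,0],"claw": 0.085},
])

```text
time: 2.4
tcp_pos: [0.5053, -0.1898, 0.2112]
eef_rot: [0.984, 0.18, -0.0, -0.0]
ft_force: [0.5, -0.6, 0.6]
grip_width: 0.993
gripper_force: 0.0
```

```bash
cat > look.py <<'E'
from h import *
import sys
np.set_printoptions(precision=4,suppress=True)
s=ctrl.sense();print(s["time"],s["q"],s["tcp_pos"],s["eef_rot"],R.from_quat(s["eef_rot"]).as_matrix()[:2,0])
im=save("wrist",sys.argv[1])
for n,z in [a.split(":") for a in sys.argv[2:]]:
    for x in ctrl.place_of("wrist",n)[:2]: print(n,np.round(x["position"],1),round(x["score"],2),atz(ray("wrist",x["position"],s),float(z)))
E
python3 look.py w1 thread_end:.052 jig:0
```

```text
2.4 [-0.3592  0.2997  0.0288  1.3002 -0.0002  2.4212] [ 0.5053 -0.1898  0.2112] [ 0.9837  0.1796 -0.0002 -0.    ] [0.9355 0.3534]
thread_end [263.9 175.4] 0.92 [ 0.4995 -0.1934  0.052 ]
jig [261.4 160.1] 0.6 [ 0.5019 -0.1895  0.    ]
```

View pics/w1.png

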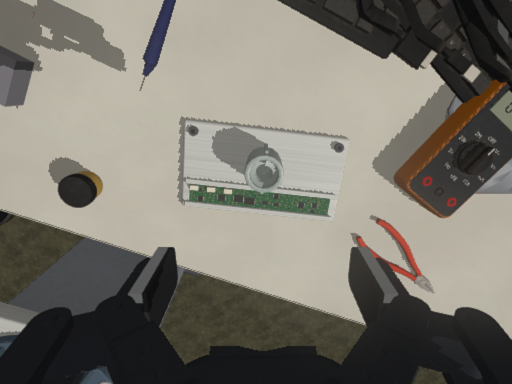

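>>> drive_tool([
  {"slide": [-0.003,0.001,0.03],"angular": [0,0,0],"claw": 0.085},
  {"slide": [-0.003,0,0.03],"angular": [0,0,0],"claw": 0.085},
  {"slide": [0,0,0],"angular": [0,0,0],"claw": 0.085},
  {"slide": [0,0,0],"angular": [0,0,0],"claw": 0.085},
])

```text
time: 3.05
tcp_pos: [0.5006, -0.1932, 0.1526]
eef_rot: [0.984, 0.179, 0.001, 0.0]
ft_force: [-0.6, 0.2, 0.9]
grip_width: 0.993
gripper_force: 0.0
```

```bash
python3 look.py w2 thread_end:.052 jig:0; python3 - <<'E'
from h import *
im=cv2.imread("pics/w2.png"); s=ctrl.sense()
c=proj("wrist",[.4995,-.1934,.052],s).round().astype(int); print(c)
cv2.imwrite("pics/w2c.png",cv2.resize(im[c[1]-65:c[1]+65,c[0]-90:c[0]+90],None,fx=4.4,fy=4.4,interpolation=cv2.INTER_CUBIC))
E
```

```text
3.05 [-0.3684  0.313  -0.1025  1.154   0.      2.413 ] [ 0.5006 -0.1932  0.1526] [0.9838 0.1791 0.0005 0.0003] [0.9358 0.3525]
thread_end [262.3 185.7] 0.62 [ 0.5021 -0.1924  0.052 ]
jig [261.9 167.6] 0.81 [ 0.5038 -0.1914  0.    ]
[262 189]
```

View pics/w2c.png

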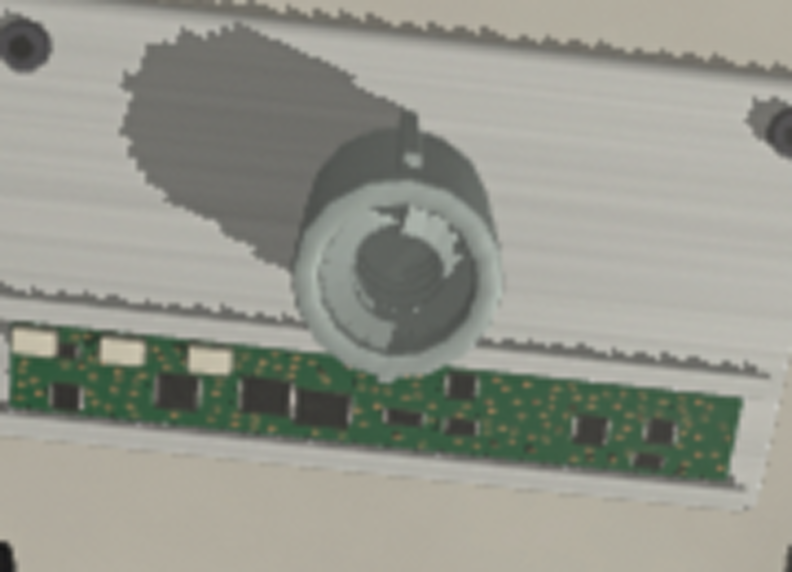

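```bash
python3 - <<'E'
from h import *
np.set_printoptions(precision=4,suppress=True)
s=ctrl.sense()
f=lambda u,v,z:atz(ray("wrist",(u/4.4+172-.4,v/4.4+124-.4),s),z)
for a,b,z in (((0,432),(750,508),.008),((10,325),(740,398),.01),((160,0),(790,70),.008),((22,45),(790,130),.012)):
    d=f(*b,z)-f(*a,z); print(np.degrees(np.arctan2(d[1],d[0]))+90)
print(f(398,279,.054), [f(*p,.054) for p in((293,279),(503,279),(398,178),(398,380))])
E
```

```text
14.193835087668162
14.459459105142457
14.341121574253904
14.272654584365384
[ 0.502  -0.1923  0.054 ] [array([ 0.495 , -0.1735,  0.054 ]), array([ 0.5091, -0.2111,  0.054 ]), array([ 0.5206, -0.1853,  0.054 ]), array([ 0.4825, -0.1997,  0.054 ])]
```

>>> drive_tool([
  {"slide": [0,0,-0.03],"angular": [0,0,0],"claw": 0.085},
  {"slide": [0.0149,-0.0368,-0.015],"angular": [0,0,0],"claw": 0.085},
  {"slide": [0.0149,-0.0368,0],"angular": [0,0,0],"claw": 0.085},
  {"slide": [0.0149,-0.0368,0],"angular": [0,0,0],"claw": 0.085},
  {"slide": [0.0149,-0.0368,0],"angular": [0,0,0],"claw": 0.085},
  {"slide": [0.0149,-0.0368,0],"angular": [0,0,0],"claw": 0.085},
  {"slide": [0.0149,-0.0368,0],"angular": [0,0,0],"claw": 0.085},
  {"slide": [0.0149,-0.0368,0],"angular": [0,0,0],"claw": 0.085},
  {"slide": [0.0149,-0.0368,0],"angular": [0,0,0],"claw": 0.085},
  {"slide": [0.0149,-0.0368,0],"angular": [0,0,0],"claw": 0.085},
  {"slide": [0.0149,-0.0368,0],"angular": [0,0,0],"claw": 0.085},
  {"slide": [0,0,0],"angular": [0,0,0],"claw": 0.085},
  {"slide": [0,0,0],"angular": [0,0,0],"claw": 0.085},
])

```text
time: 4.82
tcp_pos: [0.5119, 0.1988, 0.1967]
eef_rot: [0.983, 0.183, -0.0, -0.002]
ft_force: [-0.7, 0.3, 0.4]
grip_width: 0.996
gripper_force: 0.0
```

```bash
python3 look.py w3 screw_knob:.081 dowel_head:.07 rack:0; python3 - <<'E'
from h import *
im=cv2.imread("pics/w3.png"); s=ctrl.sense()
c=proj("wrist",[.51,.205,.081],s).round().astype(int); print(c)
cv2.imwrite("pics/w3c.png",cv2.resize(im[c[1]-65:c[1]+65,c[0]-60:c[0]+120],None,fx=4.4,fy=4.4,interpolation=cv2.INTER_CUBIC))
E
```

```text
4.825 [0.368  0.322  0.0228 1.2711 0.0044 3.1407] [0.5119 0.1988 0.1967] [ 0.983   0.1834 -0.0002 -0.0022] [0.9327 0.3606]
dowel_head [342.2 224.8] 0.63 [0.4957 0.1097 0.07  ]
rack [292.8 179.7] 0.58 [0.503  0.1585 0.    ]
[255 181]
```

View pics/w3c.png

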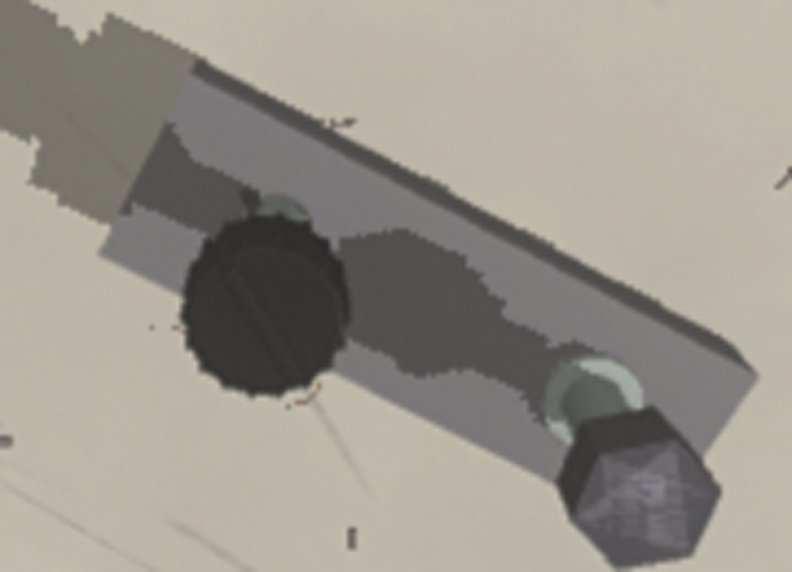

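```bash
python3 - <<'E'
from h import *
np.set_printoptions(precision=4,suppress=True)
im=cv2.imread("pics/w3.png"); s=ctrl.sense()
x0,y0=255-60,181-65
g=cv2.cvtColor(im,cv2.COLOR_BGR2GRAY)
c=g[y0+45:y0+95,x0+38:x0+83].astype(float); print(c.shape)
e=np.clip((c-30)*5,0,255).astype(np.uint8)
cv2.imwrite("pics/w3e.png",cv2.resize(e,None,fx=12,fy=12,interpolation=cv2.INTER_CUBIC))
print(x0+38,y0+45,[ (round(x["score"],2),x["extent"]) for x in ctrl.masks_of("wrist","screw_knob")[:2]])
E
```

```text
(50, 45)
233 161 [(0.83, [237.2, 160.4, 275.8, 208.0])]
```

View pics/w3e.png

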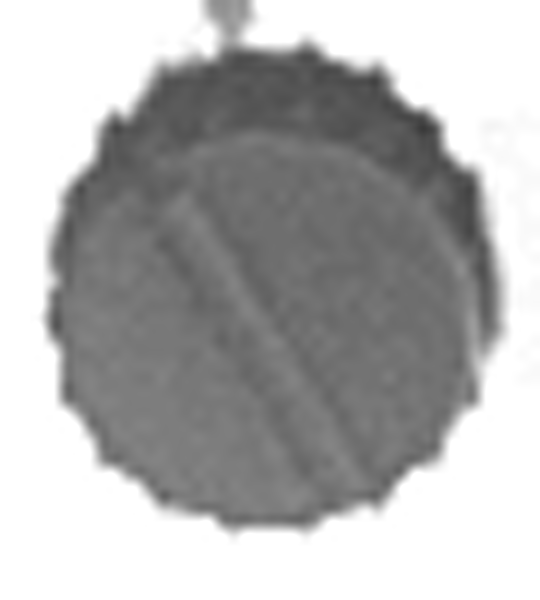

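```bash
python3 - <<'E'
from h import *
np.set_printoptions(precision=4,suppress=True)
s=ctrl.sense()
f=lambda u,v,z=.093:atz(ray("wrist",(233+u/12-.5,161+v/12-.5),s),z)
print([f(*p) for p in((266,328),(55,328),(480,328),(266,130),(266,525))])
d=f(345,485)-f(172,215); print(np.degrees(np.arctan2(d[1],d[0])))
# height from top camera: knob centre
m=ctrl.read_camera("top"); r=ctrl.place_of("top","screw_knob")[0]
ms=ctrl.read_camera("side"); r2=ctrl.place_of("side","screw_knob")[0]
P=tri([ray("side",r2["position"]),(lambda o,d:(o,d))(*ray("wrist",(233+266/12-.5+0,161+310/12-.5),s))]);print(P)
E
```

```text
[array([0.508 , 0.2048, 0.093 ]), array([0.5026, 0.2188, 0.093 ]), array([0.5136, 0.1905, 0.093 ]), array([0.5218, 0.2099, 0.093 ]), array([0.4938, 0.1994, 0.093 ])]
-128.10344628627303Traceback (most recent call last):
  File "<stdin>", line 8, in <module>
IndexError: list index out of range
```

>>> drive_tool([
  {"slide": [0,0,0],"angular": [0,0,-9.5],"claw": 0.06},
  {"slide": [0,0,0],"angular": [0,0,-9.5],"claw": 0.06},
  {"slide": [0,0,0.02],"angular": [0,0,0],"claw": 0.06},
  {"slide": [0,0,0],"angular": [0,0,0],"claw": 0.06},
  {"slide": [0,0,0],"angular": [0,0,0],"claw": 0.06},
])

```text
time: 5.8
tcp_pos: [0.5118, 0.199, 0.1769]
eef_rot: [0.939, 0.343, 0.0, -0.002]
ft_force: [0.1, 0.2, 0.2]
grip_width: 0.703
gripper_force: 0.0
```

```bash
cat > tgt.py <<'E'
from h import *
import sys
np.set_printoptions(precision=4,suppress=True)
s=ctrl.sense();M=R.from_quat(s["eef_rot"]).as_matrix();p=s["tcp_pos"]
print("t",s["time"],"q",s["q"],"tcp",p,"yaw",np.degrees(np.arctan2(M[1,0],M[0,0])),"tilt",M[:2,2],"f",s["ft_force"],"grip",s["grip_width"]*.0854,s["gripper_force"],"tq",s["wrist_torque"])
t=[float(a) for a in sys.argv[1:4]]
if t: print("slide",M.T@(np.array(t)-p))
E
python3 tgt.py .508 .2048 .060; python3 - <<'E'
from h import *
np.set_printoptions(precision=4,suppress=True)
s=ctrl.sense(); L=[]
for c in("wrist","side","top"):
    ctrl.read_camera(c); r=ctrl.place_of(c,"screw_knob")
    print(c,[(np.round(x["position"],1),round(x["score"],2)) for x in r[:2]])
    if r: L.append(ray(c,r[0]["position"],s)); print(atz(L[-1],.081))
print(*tri(L))
E
```

```text
t 5.8 q [ 0.3682  0.3287 -0.0183  1.2235  0.0046  2.8094] tcp [0.5118 0.199  0.1769] yaw 40.13104519154067 tilt [-0.0014  0.0044] f [0.057  0.1902 0.2341] grip 0.060055562031441946 0.0 tq [-0.0008 -0.0583  0.0104]
slide [ 0.0006 -0.0064  0.1169]
wrist [(array([252.3, 187.6]), 0.57)]
[0.5074 0.207  0.081 ]
side [(array([293.9, 157.4]), 0.57)]
[ 0.4716 -0.094   0.081 ]
top []
[0.4726 0.193  0.2249] [np.float64(0.08154401665615961), np.float64(0.08154401665615947)]
```

>>> drive_tool([
  {"slide": [0.001,-0.0069,0],"angular": [-0.24,-0.1,0],"claw": 0.06},
  {"slide": [0,0,0.035],"angular": [0,0,0],"claw": 0.06},
  {"slide": [0,0,0.03],"angular": [0,0,0],"claw": 0.06},
  {"slide": [0,0,0.01],"angular": [0,0,0],"claw": 0.06},
  {"slide": [0,0,0],"angular": [0,0,0],"claw": 0.06},
  {"slide": [0,0,0],"angular": [0,0,0],"claw": 0.06},
])

```text
time: 6.85
tcp_pos: [0.5086, 0.2054, 0.1025]
eef_rot: [0.939, 0.343, 0.001, -0.0]
ft_force: [0.6, 0.9, -0.3]
grip_width: 0.705
gripper_force: 0.0
```

```bash
python3 tgt.py .508 .2055 .060; python3 - <<'E'
from h import *
np.set_printoptions(precision=4,suppress=True)
s=ctrl.sense()
save("wrist","w4");r=ctrl.place_of("wrist","screw_knob")
print([(np.round(x["position"],1),round(x["score"],2)) for x in r[:2]])
L=[ray("side",(232,227.3)),ray("wrist",r[0]["position"],s)]
print(atz(L[1],.081),*tri(L))
E
```

```text
t 6.85 q [ 0.3837  0.3671 -0.157   1.0454  0.      2.8244] tcp [0.5086 0.2054 0.1025] yaw 40.16012220089297 tilt [0.0013 0.0006] f [ 0.5692  0.8541 -0.2588] grip 0.060236544058336436 0.0 tq [ 0.0305 -0.0471  0.0141]
slide [-0.0005 -0.0005  0.0425]
[(array([262. , 231.2]), 0.89)]
[0.5077 0.205  0.081 ] [0.5107 0.2073 0.0897] [np.float64(0.0006370468004210534), np.float64(0.0006370468004210951)]
```

View pics/w4.png

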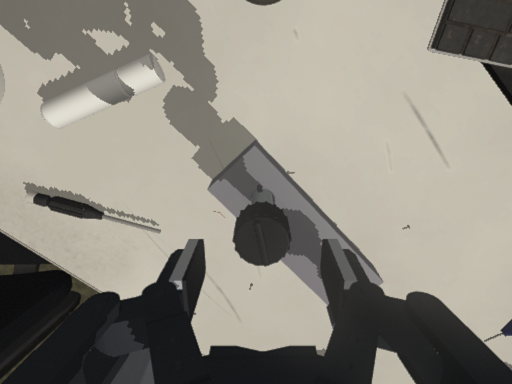

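>>> drive_tool([
  {"slide": [-0.001,0,0.015],"angular": [0,0,0],"claw": 0.06},
  {"slide": [0,0,0.0175],"angular": [0,0,0],"claw": 0.06},
  {"slide": [0,0,0.01],"angular": [0,0,0],"claw": 0.06},
  {"slide": [0,0,0],"angular": [0,0,0],"claw": 0.045},
  {"slide": [0,0,0],"angular": [0,0,0],"claw": 0.035},
  {"slide": [0,0,0],"angular": [0,0,0],"claw": 0.02},
  {"slide": [0,0,0],"angular": [0,0,0],"claw": 0.02},
  {"slide": [0,0,0],"angular": [0,0,0],"claw": 0.02},
])

```text
time: 7.95
tcp_pos: [0.5076, 0.2045, 0.0593]
eef_rot: [0.939, 0.343, 0.0, -0.0]
ft_force: [0.2, -0.0, 5.8]
grip_width: 0.359
gripper_force: 59.0
```

```bash
python3 tgt.py; python3 - <<'E'
from h import *
np.set_printoptions(precision=4,suppress=True)
s=ctrl.sense()
save("wrist","w5");r=ctrl.place_of("wrist","screw_knob")
print([(np.round(x["position"],1),round(x["score"],2)) for x in r[:2]])
print(atz(ray("wrist",r[0]["position"],s),.081)); M=R.from_quat(s["eef_rot"]).as_matrix()
p=s["tcp_pos"]-.021*M[:,2];print(proj("wrist",p,s), M.T@(atz(ray("wrist",r[0]["position"],s),.081)-p))
E
```

```text
t 7.95 q [ 0.383   0.4006 -0.2251  0.9445  0.0001  2.8237] tcp [0.5076 0.2045 0.0593] yaw 40.157512013088386 tilt [0.0006 0.0003] f [ 0.2362 -0.0093  5.7638] grip 0.03062122688681091 59.03707265853882 tq [-0.0229  0.0484  0.0245]
[(array([263.2, 270.4]), 0.68)]
[0.5083 0.2048 0.081 ]
[262.5581 270.8982] [ 0.0008  0.0003 -0.0007]
```

View pics/w5.png

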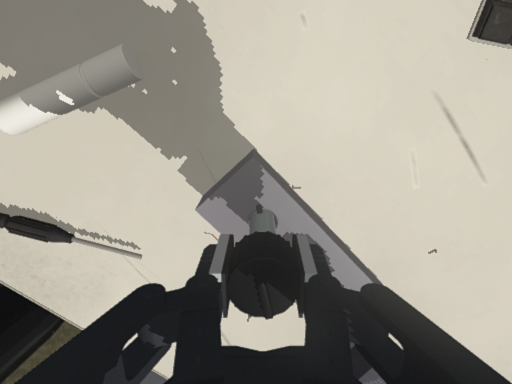

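>>> drive_tool([
  {"slide": [0,0,-0.01],"angular": [0,0,0],"claw": 0.02},
  {"slide": [0,0,-0.025],"angular": [0,0,0],"claw": 0.02},
  {"slide": [0,0,-0.035],"angular": [0,0,0],"claw": 0.02},
  {"slide": [0,0,-0.035],"angular": [0,0,0],"claw": 0.02},
  {"slide": [-0.013,0.015,-0.01],"angular": [0,0,0],"claw": 0.02},
  {"slide": [-0.026,0.03,0],"angular": [0,0,0],"claw": 0.02},
  {"slide": [-0.026,0.03,0],"angular": [0,0,0],"claw": 0.02},
  {"slide": [-0.026,0.03,0],"angular": [0,0,0],"claw": 0.02},
  {"slide": [-0.026,0.03,0],"angular": [0,0,0],"claw": 0.02},
  {"slide": [-0.026,0.03,0],"angular": [0,0,0],"claw": 0.02},
  {"slide": [-0.026,0.03,0],"angular": [0,0,0],"claw": 0.02},
  {"slide": [-0.026,0.03,0],"angular": [0,0,0],"claw": 0.02},
  {"slide": [-0.026,0.03,0],"angular": [0,0,0],"claw": 0.02},
  {"slide": [-0.026,0.03,0],"angular": [0,0,0],"claw": 0.02},
  {"slide": [-0.013,0.015,0],"angular": [0,0,0],"claw": 0.02},
  {"slide": [0,0,0],"angular": [0,0,0],"claw": 0.02},
  {"slide": [0,0,0],"angular": [0,0,0],"claw": 0.02},
])

```text
time: 10.18
tcp_pos: [0.5018, -0.1918, 0.1737]
eef_rot: [0.939, 0.344, -0.0, -0.0]
ft_force: [-0.3, 0.3, 0.3]
grip_width: 0.357
gripper_force: 59.5
```

>>> drive_tool([
  {"slide": [0,0,0],"angular": [0,0,-8.7],"claw": 0.02},
  {"slide": [0,0,0],"angular": [0,0,-8.7],"claw": 0.02},
  {"slide": [0,0,0],"angular": [0,0,-8.7],"claw": 0.02},
  {"slide": [0,0,0],"angular": [0,0,-8.7],"claw": 0.02},
  {"slide": [0,0,0],"angular": [0,0,-8.7],"claw": 0.02},
  {"slide": [0,0,0],"angular": [0,0,-8.7],"claw": 0.02},
  {"slide": [0,0,0],"angular": [0,0,0],"claw": 0.02},
  {"slide": [0,0,0],"angular": [0,0,0],"claw": 0.02},
])

```text
time: 11.18
tcp_pos: [0.5021, -0.192, 0.1739]
eef_rot: [0.693, 0.721, -0.0, -0.0]
ft_force: [0.3, 0.3, -1.1]
grip_width: 0.357
gripper_force: 59.3
```

```bash
python3 tgt.py .502 -.1923 .1425; python3 look.py w6 thread_end:.052 screw_pin:.12; python3 - <<'E'
from h import *
im=cv2.imread("pics/w6.png"); a=im[130:340,150:390]
b=np.clip((a.astype(float)-20)*2.2,0,255).astype(np.uint8)
cv2.imwrite("pics/w6c.png",cv2.resize(np.hstack([a[:, :],b])[:, :],(800,350)))
E
```

```text
t 11.175 q [-0.3652  0.3066 -0.0566  1.2079 -0.0001  1.1671] tcp [ 0.5021 -0.192   0.1739] yaw 92.20440110346959 tilt [-0.0003 -0.    ] f [ 0.325   0.3182 -1.1378] grip 0.030459119369573115 59.3280816078186 tq [ 0.0376  0.0304 -0.0158]
slide [-0.0003 -0.0001  0.0314]
11.175 [-0.3652  0.3066 -0.0566  1.2079 -0.0001  1.1671] [ 0.5021 -0.192   0.1739] [ 0.6934  0.7206 -0.0001 -0.0001] [-0.0385  0.9993]
thread_end [262.4 181.3] 0.6 [ 0.5021 -0.1934  0.052 ]
thread_end [261.3 224.5] 0.55 [ 0.5027 -0.237   0.052 ]
screw_pin [260.7 224.8] 0.57 [ 0.5013 -0.2045  0.12  ]
```

View pics/w6c.png

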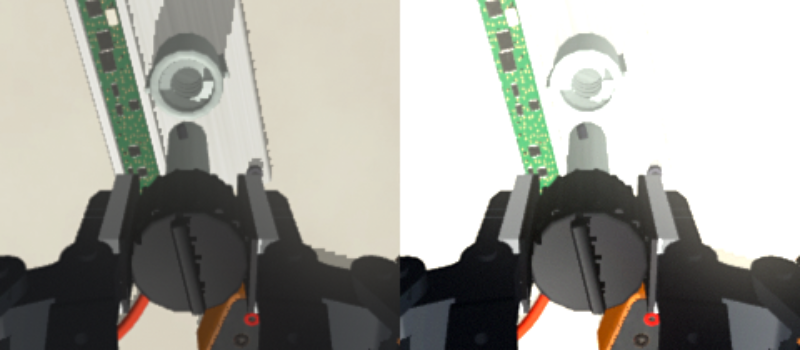

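>>> drive_tool([
  {"slide": [-0.0006,0,0.02],"angular": [0,0,0],"claw": 0.02},
  {"slide": [0,0,0.025],"angular": [0,0,0],"claw": 0.02},
  {"slide": [0,0,0.012],"angular": [0,0,0],"claw": 0.02},
  {"slide": [0,0,0.005],"angular": [0,0,0],"claw": 0.02},
  {"slide": [0,0,0.005],"angular": [0,0,0],"claw": 0.02},
  {"slide": [0,0,0.005],"angular": [0,0,0],"claw": 0.02},
  {"slide": [0,0,0],"angular": [0,0,0],"claw": 0.02},
])

```text
time: 12.2
tcp_pos: [0.5019, -0.1932, 0.1018]
eef_rot: [0.692, 0.721, -0.0, -0.0]
ft_force: [-0.1, 0.2, -0.7]
grip_width: 0.36
gripper_force: 59.4
```

```bash
python3 tgt.py .502 -.1927 .0813
```

```text
t 12.2 q [-0.3673  0.3486 -0.186   1.0367 -0.0002  1.1625] tcp [ 0.5019 -0.1932  0.1018] yaw 92.35010140160576 tilt [-0.0005 -0.    ] f [-0.0862  0.2267 -0.6836] grip 0.03072738689761301 59.394893646240234 tq [0.0637 0.0431 0.0298]
slide [0.0005 0.0001 0.0205]
```

>>> drive_tool([
  {"slide": [0.0002,0,0.004],"angular": [0,0,0],"claw": 0.02},
  {"slide": [0,0,0.004],"angular": [0,0,0],"claw": 0.02},
  {"slide": [0,0,0.004],"angular": [0,0,0],"claw": 0.02},
  {"slide": [0,0,0],"angular": [0,0,0],"claw": 0.02},
])

```text
time: 12.7
tcp_pos: [0.5018, -0.1929, 0.0895]
eef_rot: [0.692, 0.721, -0.0, -0.0]
ft_force: [0.2, 0.1, -0.8]
grip_width: 0.356
gripper_force: 59.4
```

```bash
python3 tgt.py .502 -.1927 .0813
```

```text
t 12.7 q [-0.3669  0.3579 -0.2056  1.0081 -0.0001  1.1628] tcp [ 0.5018 -0.1929  0.0895] yaw 92.35438097008242 tilt [-0.0009  0.0002] f [ 0.1537  0.1202 -0.7842] grip 0.030382657407535762 59.39500093460083 tq [-0.0211 -0.0121  0.0268]
slide [0.0002 0.0003 0.0082]
```

>>> drive_tool([
  {"slide": [0,0,0.003],"angular": [0,0,0],"claw": 0.02},
  {"slide": [0,0,0.002],"angular": [0,0,0],"claw": 0.02},
  {"slide": [0,0,0.002],"angular": [0,0,0],"claw": 0.02},
  {"slide": [0,0,0],"angular": [0,0,0],"claw": 0.02},
  {"slide": [0,0,0],"angular": [0,0,0],"claw": 0.02},
])

```text
time: 13.32
tcp_pos: [0.502, -0.193, 0.0829]
eef_rot: [0.692, 0.722, -0.0, -0.0]
ft_force: [0.4, -0.3, -1.4]
grip_width: 0.359
gripper_force: 59.4
```

>>> drive_tool([
  {"slide": [0,0,0.001],"angular": [0,0,0],"claw": 0.02},
  {"slide": [0,0,0],"angular": [0,0,0],"claw": 0.02},
])

```text
time: 13.58
tcp_pos: [0.502, -0.193, 0.0818]
eef_rot: [0.692, 0.722, -0.0, -0.0]
ft_force: [-0.1, -0.0, 0.1]
grip_width: 0.36
gripper_force: 59.4
```

>>> drive_tool([
  {"slide": [0,0,0.0007],"angular": [0,0,0],"claw": 0.02},
  {"slide": [0,0,0],"angular": [0,0,0],"claw": 0.02},
])

```text
time: 13.82
tcp_pos: [0.5021, -0.193, 0.0814]
eef_rot: [0.692, 0.721, -0.0, 0.0]
ft_force: [-0.6, 0.2, 3.6]
grip_width: 0.357
gripper_force: 60.0
```

>>> drive_tool([
  {"slide": [0,0,0.0007],"angular": [0,0,0],"claw": 0.02},
  {"slide": [0,0,0],"angular": [0,0,0],"claw": 0.02},
])

```text
time: 14.08
tcp_pos: [0.5022, -0.1931, 0.0812]
eef_rot: [0.692, 0.721, 0.0, 0.0]
ft_force: [-3.9, 1.3, 11.0]
grip_width: 0.358
gripper_force: 60.7
```

>>> drive_tool([
  {"slide": [0,0,-0.0005],"angular": [0,0,-8],"claw": 0.02},
  {"slide": [0,0,-0.00035],"angular": [0,0,-8],"claw": 0.02},
  {"slide": [0,0,-0.00035],"angular": [0,0,-8],"claw": 0.02},
  {"slide": [0,0,-0.00035],"angular": [0,0,-8],"claw": 0.02},
  {"slide": [0,0,0],"angular": [0,0,0],"claw": 0.02},
])

```text
time: 14.7
tcp_pos: [0.5023, -0.1932, 0.0827]
eef_rot: [0.466, 0.885, -0.0, 0.0]
ft_force: [-2.5, 0.9, 10.4]
grip_width: 0.358
gripper_force: 60.4
```

```bash
python3 tgt.py
```

```text
t 14.7 q [-0.367   0.3632 -0.2165  0.9903 -0.0002  0.602 ] tcp [ 0.5023 -0.1932  0.0827] yaw 124.4814232069055 tilt [ 0.0007 -0.0005] f [-2.4749  0.8594 10.3685] grip 0.03059099379487402 60.42521953582764 tq [0.1936 0.4796 0.0463]
```

>>> drive_tool([
  {"slide": [0,0,-0.0004],"angular": [0,0,-8],"claw": 0.02},
  {"slide": [0,0,-0.0004],"angular": [0,0,-8],"claw": 0.02},
  {"slide": [0,0,-0.00035],"angular": [0,0,-8],"claw": 0.02},
  {"slide": [0,0,-0.00035],"angular": [0,0,-8],"claw": 0.02},
  {"slide": [0,0,-0.00035],"angular": [0,0,-8],"claw": 0.02},
  {"slide": [0,0,-0.00035],"angular": [0,0,-8],"claw": 0.02},
  {"slide": [0,0,0],"angular": [0,0,0],"claw": 0.02},
])

```text
time: 15.58
tcp_pos: [0.5022, -0.193, 0.0847]
eef_rot: [0.066, 0.998, -0.0, 0.0]
ft_force: [-2.3, 0.1, 9.3]
grip_width: 0.361
gripper_force: 60.2
```

>>> drive_tool([
  {"slide": [0,0,-0.00035],"angular": [0,0,-6],"claw": 0.02},
  {"slide": [0,0,-0.00025],"angular": [0,0,-6],"claw": 0.02},
  {"slide": [0,0,-0.0002],"angular": [0,0,-5],"claw": 0.02},
  {"slide": [0,0,0],"angular": [0,0,-5],"claw": 0.02},
  {"slide": [0,0,0],"angular": [0,0,0],"claw": 0.02},
  {"slide": [0,0,0],"angular": [0,0,0],"claw": 0.02},
])

```text
time: 16.32
tcp_pos: [0.5019, -0.1929, 0.0849]
eef_rot: [-0.124, 0.992, 0.0, -0.0]
ft_force: [-1.7, 1.8, -0.4]
grip_width: 0.355
gripper_force: 59.4
```

```bash
python3 tgt.py
```

```text
t 16.325 q [-0.3669  0.3616 -0.2128  0.997  -0.0001 -0.6155] tcp [ 0.5019 -0.1929  0.0849] yaw -165.75307025970727 tilt [-0.0006  0.0002] f [-1.6605  1.826  -0.4009] grip 0.030316215538918903 59.41246569156647 tq [ 0.3208  0.257  -0.0073]
```

>>> drive_tool([
  {"slide": [0,0,0],"angular": [0,0,-4],"claw": 0.02},
  {"slide": [0,0,0.001],"angular": [0,0,0],"claw": 0.02},
  {"slide": [0,0,0.001],"angular": [0,0,0],"claw": 0.02},
  {"slide": [0,0,0.001],"angular": [0,0,0],"claw": 0.02},
  {"slide": [0,0,0],"angular": [0,0,0],"claw": 0.02},
])

```text
time: 16.95
tcp_pos: [0.5019, -0.1929, 0.0818]
eef_rot: [-0.159, 0.987, 0.0, -0.0]
ft_force: [-1.2, 3.7, -0.9]
grip_width: 0.358
gripper_force: 59.4
```

```bash
python3 tgt.py
```

```text
t 16.95 q [-0.3669  0.3641 -0.2175  0.9898 -0.0001 -0.6867] tcp [ 0.5019 -0.1929  0.0818] yaw -161.6743709328458 tilt [-0.0006  0.0002] f [-1.193   3.6658 -0.9099] grip 0.030573253613530995 59.42218780517578 tq [0.6527 0.4188 0.0355]
```

Falling freely past the ridge. Lower a bit more, then release so it settles on its own.

>>> drive_tool([
  {"slide": [0,0,0.001],"angular": [0,0,0],"claw": 0.02},
  {"slide": [0,0,0.001],"angular": [0,0,0],"claw": 0.02},
  {"slide": [0,0,0],"angular": [0,0,0],"claw": 0.02},
])

```text
time: 17.32
tcp_pos: [0.5019, -0.193, 0.0799]
eef_rot: [-0.159, 0.987, 0.0, -0.0]
ft_force: [-2.5, 1.2, -1.1]
grip_width: 0.356
gripper_force: 59.4
```

>>> drive_tool([
  {"slide": [0,0,0],"angular": [0,0,0],"claw": 0.05},
  {"slide": [0,0,0],"angular": [0,0,0],"claw": 0.05},
  {"slide": [0,0,0],"angular": [0,0,0],"claw": 0.05},
  {"slide": [0,0,0],"angular": [0,0,0],"claw": 0.05},
  {"slide": [0,0,0],"angular": [0,0,0],"claw": 0.05},
  {"slide": [0,0,0],"angular": [0,0,0],"claw": 0.05},
])

```text
time: 18.08
tcp_pos: [0.502, -0.193, 0.08]
eef_rot: [-0.159, 0.987, -0.0, -0.0]
ft_force: [-0.9, 0.1, 0.6]
grip_width: 0.586
gripper_force: 0.0
```

```bash
python3 tgt.py; cat > crop.py <<'E'
from h import *
import sys
np.set_printoptions(precision=4,suppress=True)
z=float(sys.argv[2]); s=ctrl.sense(); im=save("wrist",sys.argv[1])[:,:,::-1]
r=ctrl.place_of("wrist","screw_knob"); M=R.from_quat(s["eef_rot"]).as_matrix()
for x in r[:2]: p=atz(ray("wrist",x["position"],s),z); print(np.round(x["position"],1),round(x["score"],2),p,"rel tool",M.T@(p-s["tcp_pos"]))
a=im[190:330,180:340]; a=np.clip((a.astype(float)-15)*2,0,255).astype(np.uint8)
cv2.imwrite(f"pics/{sys.argv[1]}c.png",cv2.resize(a,None,fx=4.2,fy=4.2,interpolation=cv2.INTER_CUBIC))
E
python3 crop.py w7 .0995
```

```text
t 18.075 q [-0.3669  0.3656 -0.2202  0.9852 -0.0002 -0.6873] tcp [ 0.502 -0.193  0.08 ] yaw -161.64437461909904 tilt [-0.0003 -0.0001] f [-0.942   0.1172  0.5612] grip 0.05004597434718389 0.0 tq [0.0162 0.0251 0.0124]
[258.2 269.3] 0.61 [ 0.5031 -0.1949  0.0995] rel tool [-0.0005 -0.0021 -0.0195]
```

View pics/w7c.png

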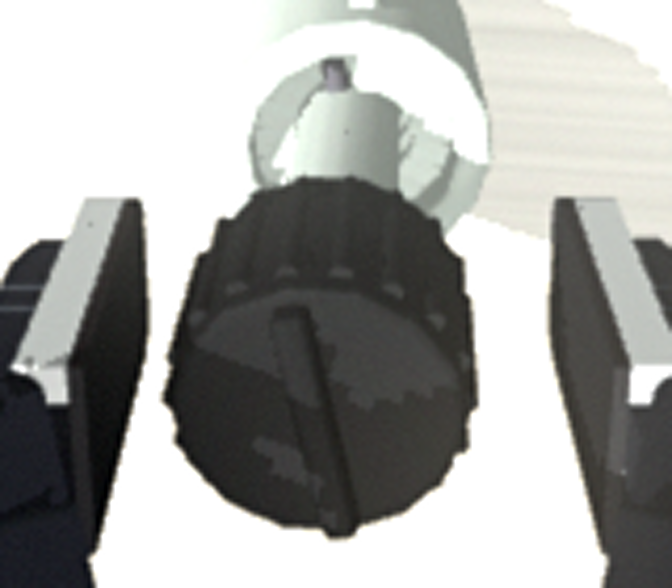

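>>> drive_tool([
  {"slide": [0,0,0.0015],"angular": [0,0,0],"claw": 0.04},
  {"slide": [0,0,0],"angular": [0,0,0],"claw": 0.033},
  {"slide": [0,0,0],"angular": [0,0,0],"claw": 0.02},
  {"slide": [0,0,0],"angular": [0,0,0],"claw": 0.02},
  {"slide": [0,0,0],"angular": [0,0,0],"claw": 0.02},
])

```text
time: 18.8
tcp_pos: [0.502, -0.193, 0.0786]
eef_rot: [-0.16, 0.987, -0.0, -0.0]
ft_force: [-0.3, 0.1, 0.5]
grip_width: 0.354
gripper_force: 59.1
```

>>> drive_tool([
  {"slide": [0,0,0.0005],"angular": [0,0,0],"claw": 0.02},
  {"slide": [0,0,0],"angular": [0,0,0],"claw": 0.02},
])

```text
time: 19.05
tcp_pos: [0.5021, -0.193, 0.0783]
eef_rot: [-0.16, 0.987, -0.0, 0.0]
ft_force: [-1.6, 1.0, 6.5]
grip_width: 0.358
gripper_force: 59.7
```

```bash
python3 tgt.py; python3 crop.py w8 .1
```

```text
t 19.05 q [-0.3669  0.3669 -0.223   0.9807 -0.0001 -0.6873] tcp [ 0.5021 -0.193   0.0783] yaw -161.63932824269054 tilt [ 0.0001 -0.0001] f [-1.5527  1.033   6.4908] grip 0.030600407563942396 59.713667035102844 tq [ 0.2621  0.3549 -0.0304]
[262.8 274.2] 0.66 [ 0.5037 -0.1924  0.1   ] rel tool [-0.0017  0.0001 -0.0217]
```

>>> drive_tool([
  {"slide": [0,0,-0.0005],"angular": [0,0,0],"claw": 0.02},
  {"slide": [0,0,0.00036],"angular": [0,0,8],"claw": 0.02},
  {"slide": [0,0,0.00036],"angular": [0,0,8],"claw": 0.02},
  {"slide": [0,0,0.00036],"angular": [0,0,8],"claw": 0.02},
  {"slide": [0,0,0.00036],"angular": [0,0,8],"claw": 0.02},
  {"slide": [0,0,0],"angular": [0,0,0],"claw": 0.02},
])

```text
time: 19.9
tcp_pos: [0.5021, -0.1931, 0.0771]
eef_rot: [0.118, 0.993, -0.0, -0.0]
ft_force: [-0.2, -0.3, 1.5]
grip_width: 0.36
gripper_force: 59.2
```

```bash
python3 tgt.py
```

```text
t 19.9 q [-0.3669  0.3681 -0.2246  0.9782 -0.0003 -0.1296] tcp [ 0.5021 -0.1931  0.0771] yaw 166.39868179053641 tilt [-0.0002 -0.0002] f [-0.2139 -0.3041  1.4743] grip 0.030756181279617528 59.23565983772278 tq [ 0.0059 -0.0089 -0.0029]
```

>>> drive_tool([
  {"slide": [0,0,0.00036],"angular": [0,0,8],"claw": 0.02},
  {"slide": [0,0,0.00036],"angular": [0,0,8],"claw": 0.02},
  {"slide": [0,0,0.00035],"angular": [0,0,8],"claw": 0.02},
  {"slide": [0,0,0.00036],"angular": [0,0,8],"claw": 0.02},
  {"slide": [0,0,0.00036],"angular": [0,0,8],"claw": 0.02},
  {"slide": [0,0,0.00035],"angular": [0,0,8],"claw": 0.02},
  {"slide": [0,0,0.00036],"angular": [0,0,8],"claw": 0.02},
  {"slide": [0,0,0.00036],"angular": [0,0,8],"claw": 0.02},
  {"slide": [0,0,0],"angular": [0,0,0],"claw": 0.02},
])

```text
time: 21.02
tcp_pos: [0.5019, -0.193, 0.0743]
eef_rot: [0.625, 0.78, -0.0, -0.0]
ft_force: [-1.7, 0.8, 4.9]
grip_width: 0.36
gripper_force: 59.4
```

>>> drive_tool([
  {"slide": [0,0,0.00036],"angular": [0,0,8],"claw": 0.02},
  {"slide": [0,0,0.00036],"angular": [0,0,8],"claw": 0.02},
  {"slide": [0,0,0.00035],"angular": [0,0,8],"claw": 0.02},
  {"slide": [0,0,0.00036],"angular": [0,0,8],"claw": 0.02},
  {"slide": [0,0,0.00036],"angular": [0,0,8],"claw": 0.02},
  {"slide": [0,0,0.00035],"angular": [0,0,8],"claw": 0.02},
  {"slide": [0,0,0.00036],"angular": [0,0,8],"claw": 0.02},
  {"slide": [0,0,0.00036],"angular": [0,0,8],"claw": 0.02},
  {"slide": [0,0,0.00036],"angular": [0,0,8],"claw": 0.02},
  {"slide": [0,0,0.00035],"angular": [0,0,8],"claw": 0.02},
  {"slide": [0,0,0],"angular": [0,0,0],"claw": 0.02},
])

```text
time: 22.4
tcp_pos: [0.5019, -0.1928, 0.0706]
eef_rot: [0.981, 0.196, -0.0, -0.0]
ft_force: [-1.0, 2.1, 3.9]
grip_width: 0.356
gripper_force: 59.4
```

```bash
python3 tgt.py;python3 crop.py w9 .092
```

```text
t 22.4 q [-0.3669  0.3736 -0.2343  0.9634  0.0001  2.3793] tcp [ 0.5019 -0.1928  0.0706] yaw 22.65425440340618 tilt [-0.0005  0.0003] f [-0.9897  2.065   3.8912] grip 0.030437737908795323 59.37766134738922 tq [ 0.5891  0.4032 -0.0307]
[262.4 271.2] 0.66 [ 0.5019 -0.1927  0.092 ] rel tool [ 0.0001 -0.0001 -0.0214]
```

>>> drive_tool([
  {"slide": [0,0,0],"angular": [0,0,0],"claw": 0.055},
  {"slide": [0,0,0],"angular": [0,0,0],"claw": 0.055},
  {"slide": [0,0,0],"angular": [0,0,0],"claw": 0.055},
  {"slide": [0,0,0],"angular": [0,0,0],"claw": 0.055},
])

```text
time: 23.0
tcp_pos: [0.502, -0.193, 0.0706]
eef_rot: [0.981, 0.194, -0.0, 0.0]
ft_force: [-0.6, -0.7, -0.9]
grip_width: 0.642
gripper_force: 0.0
```

>>> drive_tool([
  {"slide": [0,0,0],"angular": [0,0,-10],"claw": 0.055},
  {"slide": [0,0,0],"angular": [0,0,-10],"claw": 0.055},
  {"slide": [0,0,0],"angular": [0,0,-10],"claw": 0.055},
  {"slide": [0,0,0],"angular": [0,0,-10],"claw": 0.055},
  {"slide": [0,0,0],"angular": [0,0,-10],"claw": 0.055},
  {"slide": [0,0,0],"angular": [0,0,-10],"claw": 0.055},
  {"slide": [0,0,0],"angular": [0,0,-10],"claw": 0.055},
  {"slide": [0,0,0],"angular": [0,0,-10],"claw": 0.055},
  {"slide": [0,0,0],"angular": [0,0,-10],"claw": 0.055},
  {"slide": [0,0,0],"angular": [0,0,-10],"claw": 0.055},
  {"slide": [0,0,0],"angular": [0,0,-10],"claw": 0.055},
  {"slide": [0,0,0],"angular": [0,0,-10],"claw": 0.055},
  {"slide": [0,0,0],"angular": [0,0,-10],"claw": 0.055},
  {"slide": [0,0,0],"angular": [0,0,-10],"claw": 0.055},
  {"slide": [0,0,0],"angular": [0,0,-10],"claw": 0.055},
  {"slide": [0,0,0],"angular": [0,0,-10],"claw": 0.055},
  {"slide": [0,0,0],"angular": [0,0,-10],"claw": 0.055},
  {"slide": [0,0,0],"angular": [0,0,-10],"claw": 0.055},
  {"slide": [0,0,0],"angular": [0,0,0],"claw": 0.055},
  {"slide": [0,0,0],"angular": [0,0,0],"claw": 0.055},
])

```text
time: 25.5
tcp_pos: [0.502, -0.193, 0.0707]
eef_rot: [-0.192, 0.981, -0.0, -0.0]
ft_force: [0.6, 0.4, 0.5]
grip_width: 0.648
gripper_force: 0.0
```

```bash
python3 tgt.py .502 -.1929 .0706; python3 crop.py w10 .092; python3 - <<'E'
from h import *
# rib angle in pictures: darkest-line/gradient orientation within the knob top
for n in("w9","w10"):
    g=cv2.cvtColor(cv2.imread(f"pics/{n}.png"),cv2.COLOR_BGR2GRAY)[255:325,235:290]
    g=cv2.createCLAHE(4,(2,2)).apply(cv2.resize(g,None,fx=4,fy=4,interpolation=cv2.INTER_CUBIC))
    L=cv2.HoughLinesP(cv2.Canny(g,40,100),1,np.pi/360,40,minLineLength=70,maxLineGap=12)
    print(n,[] if L is None else [(l[0].tolist(),round(float(np.degrees(np.arctan2(l[0][2]-l[0][0],l[0][3]-l[0][1]))),1)) for l in L[:8]])
E
```

```text
t 25.5 q [-0.3669  0.3736 -0.2342  0.9632 -0.0002 -0.7532] tcp [ 0.502  -0.193   0.0707] yaw -157.8718433993279 tilt [-0.0002 -0.0001] f [0.6107 0.353  0.4986] grip 0.055362652948611944 0.0 tq [ 0.0016  0.0015 -0.0473]
slide [-0.      0.0001  0.0001]
w9 [([6, 213, 95, 253], 65.8), ([69, 253, 153, 252], 90.7), ([146, 243, 216, 217], 110.4)]
w10 [([79, 253, 158, 253], 90.0), ([1, 213, 97, 250], 68.9)]
```

>>> drive_tool([
  {"slide": [0,0,0],"angular": [0,0,0],"claw": 0.042},
  {"slide": [0,0,0],"angular": [0,0,0],"claw": 0.033},
  {"slide": [0,0,0],"angular": [0,0,0],"claw": 0.02},
  {"slide": [0,0,0],"angular": [0,0,0],"claw": 0.02},
  {"slide": [0,0,0],"angular": [0,0,0],"claw": 0.02},
  {"slide": [0,0,0],"angular": [0,0,0],"claw": 0.02},
  {"slide": [0,0,0.00036],"angular": [0,0,8],"claw": 0.02},
  {"slide": [0,0,0.00036],"angular": [0,0,8],"claw": 0.02},
  {"slide": [0,0,0.00036],"angular": [0,0,8],"claw": 0.02},
  {"slide": [0,0,0],"angular": [0,0,0],"claw": 0.02},
])

```text
time: 26.85
tcp_pos: [0.502, -0.1931, 0.0696]
eef_rot: [0.014, 1.0, -0.0, -0.0]
ft_force: [-0.4, -0.4, 3.5]
grip_width: 0.36
gripper_force: 59.1
```

```bash
python3 tgt.py
```

```text
t 26.85 q [-0.367   0.3745 -0.2357  0.9607 -0.0003 -0.339 ] tcp [ 0.502  -0.1931  0.0696] yaw 178.39499879883354 tilt [-0.0003 -0.0002] f [-0.3845 -0.3922  3.4699] grip 0.03072856909043086 59.09685015678406 tq [-0.02    0.1514 -0.0682]
```

>>> drive_tool([
  {"slide": [0,0,0.00036],"angular": [0,0,8],"claw": 0.02},
  {"slide": [0,0,0.00035],"angular": [0,0,8],"claw": 0.02},
  {"slide": [0,0,0.00035],"angular": [0,0,8],"claw": 0.02},
  {"slide": [0,0,0.00036],"angular": [0,0,8],"claw": 0.02},
  {"slide": [0,0,0.00035],"angular": [0,0,8],"claw": 0.02},
  {"slide": [0,0,0.00036],"angular": [0,0,8],"claw": 0.02},
  {"slide": [0,0,0.00035],"angular": [0,0,8],"claw": 0.02},
  {"slide": [0,0,0.00036],"angular": [0,0,8],"claw": 0.02},
  {"slide": [0,0,0.00035],"angular": [0,0,8],"claw": 0.02},
  {"slide": [0,0,0.00036],"angular": [0,0,8],"claw": 0.02},
  {"slide": [0,0,0],"angular": [0,0,0],"claw": 0.02},
])

```text
time: 28.22
tcp_pos: [0.5018, -0.1929, 0.0661]
eef_rot: [0.653, 0.757, -0.0, -0.0]
ft_force: [-2.2, 1.8, 5.7]
grip_width: 0.358
gripper_force: 59.3
```

>>> drive_tool([
  {"slide": [0,0,0.00036],"angular": [0,0,8],"claw": 0.02},
  {"slide": [0,0,0.00035],"angular": [0,0,8],"claw": 0.02},
  {"slide": [0,0,0.00036],"angular": [0,0,8],"claw": 0.02},
  {"slide": [0,0,0.00035],"angular": [0,0,8],"claw": 0.02},
  {"slide": [0,0,0.00036],"angular": [0,0,8],"claw": 0.02},
  {"slide": [0,0,0.00035],"angular": [0,0,8],"claw": 0.02},
  {"slide": [0,0,0.00036],"angular": [0,0,8],"claw": 0.02},
  {"slide": [0,0,0.00035],"angular": [0,0,8],"claw": 0.02},
  {"slide": [0,0,0.00036],"angular": [0,0,8],"claw": 0.02},
  {"slide": [0,0,0.00036],"angular": [0,0,8],"claw": 0.02},
  {"slide": [0,0,0],"angular": [0,0,1],"claw": 0.02},
  {"slide": [0,0,0],"angular": [0,0,0],"claw": 0.02},
  {"slide": [0,0,0],"angular": [0,0,0],"claw": 0.02},
  {"slide": [0,0,0],"angular": [0,0,0],"claw": 0.02},
])

```text
time: 29.98
tcp_pos: [0.5027, -0.1928, 0.0639]
eef_rot: [0.988, 0.153, 0.001, 0.0]
ft_force: [-5.1, 5.3, 26.8]
grip_width: 0.361
gripper_force: 61.5
```

```bash
python3 tgt.py;python3 crop.py w11 .084; python3 - <<'E'
import cv2,numpy as np
a=[cv2.imread(f"pics/{n}c.png") for n in("w7","w9","w10","w11")]
cv2.imwrite("pics/cmp.png",cv2.resize(np.vstack([np.hstack(a[:2]),np.hstack(a[2:])]),(680,595)))
E
```

```text
t 29.975 q [-0.3666  0.3792 -0.2447  0.9454  0.0008  2.4677] tcp [ 0.5027 -0.1928  0.0639] yaw 17.60460982366571 tilt [0.0018 0.0002] f [-5.0544  5.301  26.7845] grip 0.030812615274186692 61.462088227272034 tq [1.4646 1.3149 0.0474]
[263.2 273.8] 0.72 [ 0.5006 -0.1937  0.084 ] rel tool [-0.0022  0.0003 -0.0201]
```

View pics/cmp.png

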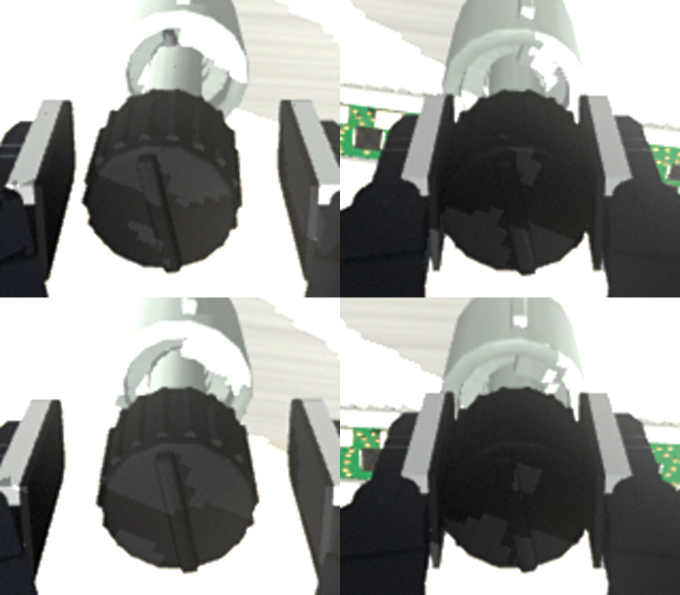

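>>> drive_tool([
  {"slide": [0,0,-0.0008],"angular": [0,0,0],"claw": 0.02},
  {"slide": [0,0,0],"angular": [0,0,0],"claw": 0.02},
  {"slide": [0,0,0],"angular": [0,0,0],"claw": 0.02},
])

```text
time: 30.45
tcp_pos: [0.5024, -0.1928, 0.064]
eef_rot: [0.988, 0.153, 0.0, -0.0]
ft_force: [-3.3, 3.6, 16.3]
grip_width: 0.36
gripper_force: 60.0
```

>>> drive_tool([
  {"slide": [0,0,-0.0006],"angular": [0,0,0],"claw": 0.02},
  {"slide": [0,0,0],"angular": [0,0,0],"claw": 0.02},
  {"slide": [0,0,0],"angular": [0,0,0],"claw": 0.02},
])

```text
time: 30.82
tcp_pos: [0.5022, -0.1928, 0.0641]
eef_rot: [0.988, 0.153, 0.0, -0.0]
ft_force: [-0.6, 2.8, 8.1]
grip_width: 0.356
gripper_force: 59.4
```

```bash
python3 tgt.py; python3 - <<'E'
from h import *
np.set_printoptions(precision=2,suppress=True)
s=ctrl.sense(); save("wrist","w12")
M=R.from_quat(s["eef_rot"]).as_matrix()
for dz in(.0197,.0217): print(proj("wrist",s["tcp_pos"]-dz*M[:,2],s))
def k(n):
    g=cv2.cvtColor(cv2.imread(f"pics/{n}.png"),cv2.COLOR_BGR2GRAY); return cv2.resize(g,None,fx=4,fy=4,interpolation=cv2.INTER_CUBIC)
# knob silhouette bottom edge against bright table: rows where dark turns bright in centre columns
for n in("w8","w9","w11","w12"):
    g=k(n); out=[]
    for u in range(250,278,4):
        col=g[270*4:345*4,u*4]; i=np.argmax(col>110); out.append(270+i/4)
    print(n,out)
# rotate each picture about knob centre to match w9 in the central knob patch
a=k("w9")
for n in("w11","w12"):
    b=k(n); best=[]
    t=cv2.createCLAHE(3,(4,4)).apply(a)[262*4:312*4,246*4:282*4]
    B=cv2.createCLAHE(3,(4,4)).apply(b)
    for d in range(-40,41,2):
        W=cv2.warpAffine(B,cv2.getRotationMatrix2D((263*4,285*4),d,1),B.shape[::-1])
        r=cv2.matchTemplate(W[255*4:320*4,242*4:286*4],t,cv2.TM_CCOEFF_NORMED); best.append((round(float(r.max()),3),d))
    print(n,sorted(best)[-4:])
E
```

```text
t 30.825 q [-0.3668  0.3794 -0.2437  0.9476  0.0004  2.4684] tcp [ 0.5022 -0.1928  0.0641] yaw 17.55675601988708 tilt [0.0003 0.0003] f [-0.6455  2.8315  8.1487] grip 0.030401215842515802 59.377883076667786 tq [0.7461 0.2604 0.0207]
[262.66 269.32]
[262.66 271.79]
w8 [np.float64(315.5), np.float64(317.5), np.float64(317.5), np.float64(317.5), np.float64(319.75), np.float64(319.5), np.float64(316.25)]
w9 [np.float64(315.75), np.float64(317.5), np.float64(317.5), np.float64(317.5), np.float64(319.75), np.float64(319.5), np.float64(316.25)]
w11 [np.float64(315.75), np.float64(317.25), np.float64(317.5), np.float64(317.5), np.float64(319.5), np.float64(319.25), np.float64(316.0)]
w12 [np.float64(315.25), np.float64(317.0), np.float64(317.25), np.float64(317.25), np.float64(319.5), np.float64(319.0), np.float64(315.75)]
w11 [(0.781, -4), (0.79, 2), (0.797, -2), (0.799, 0)]
w12 [(0.8, 2), (0.81, -4), (0.812, 0), (0.817, -2)]
```

>>> drive_tool([
  {"slide": [0,0,-0.0005],"angular": [0,0,0],"claw": 0.02},
  {"slide": [0,0,0],"angular": [0,0,0],"claw": 0.02},
  {"slide": [0,0,0],"angular": [0,0,0],"claw": 0.02},
])

```text
time: 31.25
tcp_pos: [0.502, -0.1929, 0.0642]
eef_rot: [0.988, 0.151, -0.0, -0.0]
ft_force: [0.2, 3.3, 1.2]
grip_width: 0.359
gripper_force: 59.6
```

>>> drive_tool([
  {"slide": [0,0,-0.0004],"angular": [0,0,0],"claw": 0.02},
  {"slide": [0,0,0],"angular": [0,0,0],"claw": 0.02},
  {"slide": [0,0,0],"angular": [0,0,0],"claw": 0.02},
])

```text
time: 31.62
tcp_pos: [0.5018, -0.1929, 0.0644]
eef_rot: [0.989, 0.151, -0.0, -0.0]
ft_force: [3.0, 2.4, -9.6]
grip_width: 0.357
gripper_force: 59.9
```

>>> drive_tool([
  {"slide": [0,0,0.0004],"angular": [0,0,0],"claw": 0.02},
  {"slide": [0,0,0],"angular": [0,0,0],"claw": 0.02},
  {"slide": [0,0,0],"angular": [0,0,0],"claw": 0.02},
])

```text
time: 32.0
tcp_pos: [0.5019, -0.1929, 0.0643]
eef_rot: [0.989, 0.151, -0.0, -0.0]
ft_force: [0.6, 3.9, -5.9]
grip_width: 0.352
gripper_force: 60.2
```

```bash
python3 tgt.py; python3 - <<'E'
from h import *
save("wrist","w13")
for n in("w6","w8","w9","w12","w13"):
    im=cv2.imread(f"pics/{n}.png"); g=cv2.resize(cv2.cvtColor(im,cv2.COLOR_BGR2GRAY),None,fx=4,fy=4,interpolation=cv2.INTER_CUBIC)
    lo=[];hi=[]
    for u in range(250,278,4):
        col=g[:,u*4]; i=np.argmax(col[270*4:345*4]>110); lo.append(270+i/4)
        j=np.argmax(col[200*4:275*4][::-1]>90); hi.append(275-j/4)
    print(n,"bottom",[float(x) for x in lo],"top",[float(x) for x in hi])
E
```

```text
t 32.0 q [-0.3669  0.3792 -0.2434  0.9486 -0.      2.4717] tcp [ 0.5019 -0.1929  0.0643] yaw 17.359459874505887 tilt [-0.0004  0.0001] f [ 0.5968  3.9165 -5.9082] grip 0.030071476334575097 60.24698495864868 tq [ 0.9125 -0.2138  0.027 ]
w6 bottom [315.0, 316.5, 316.75, 316.75, 318.75, 319.25, 270.0] top [234.25, 231.25, 231.0, 231.5, 231.25, 231.5, 233.0]
w8 bottom [315.5, 317.5, 317.5, 317.5, 319.75, 319.5, 316.25] top [235.25, 233.25, 232.0, 232.5, 232.25, 214.0, 215.75]
w9 bottom [315.75, 317.5, 317.5, 317.5, 319.75, 319.5, 316.25] top [235.0, 232.75, 231.75, 232.25, 232.75, 231.75, 233.5]
w12 bottom [315.25, 317.0, 317.25, 317.25, 319.5, 319.0, 315.75] top [234.5, 232.5, 231.5, 231.75, 231.75, 231.75, 233.25]
w13 bottom [315.25, 316.75, 316.75, 317.25, 319.5, 319.0, 315.75] top [233.75, 232.5, 231.5, 231.75, 231.75, 231.75, 233.25]
```

>>> drive_tool([
  {"slide": [0,0,0.0003],"angular": [0,0,0],"claw": 0.02},
  {"slide": [0,0,0],"angular": [0,0,0],"claw": 0.02},
  {"slide": [0,0,0],"angular": [0,0,0],"claw": 0.02},
  {"slide": [0,0,0],"angular": [0,0,0],"claw": 0.02},
  {"slide": [0,0,0],"angular": [0,0,0],"claw": 0.02},
  {"slide": [0,0,0],"angular": [0,0,0],"claw": 0.02},
])

```text
time: 32.8
tcp_pos: [0.502, -0.1929, 0.0642]
eef_rot: [0.989, 0.151, -0.0, -0.0]
ft_force: [-1.0, 5.3, 1.0]
grip_width: 0.358
gripper_force: 60.7
```

```bash
python3 tgt.py; python3 -c "
from station import ctrl
print(ctrl.close_job())"
```

```text
t 32.8 q [-0.3669  0.3792 -0.2436  0.948   0.      2.4717] tcp [ 0.502  -0.1929  0.0642] yaw 17.360641249684345 tilt [-0.0001  0.    ] f [-1.0404  5.2905  1.0482] grip 0.030533331229181705 60.71311175823212 tq [1.2495 0.1421 0.0332]
the job is handed in; nothing more can be done
None
```

Job handed in at 32.8 s: the screw was set in the boss, backed off about 106° until it dropped and settled, then turned forward about 360° with one regrip, and is held upright; it sits about 1.5 mm higher than 16 mm per turn predicts, and briefly pushed back with 27 N before I eased off.

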